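# Hold the fastener box lid half open

### The job

Take the drawer unit with the long steel bar pull by that pull and draw its drawer right out. Then take the lid of the steel fastener box inside the drawer by its bar, lift it to an angle of about 45 degrees, and keep holding it there by the bar: the job finishes with you still holding the lid, since it falls shut when let go. Leave the drawer out and the other things on and around the units where they are.

Things in the scene. Friction and masses are not known exactly. Their poses are not given: they have to be found in the camera images.
- unit: The task's drawer unit: pale wooden bench-top cabinet, 260 mm deep (own x), 230 wide, 145 high, with ONE drawer and a long steel bar pull; fixed. Origin: on the bench, under the middle of its front (outer face of the shut drawer front). Its own x points from front to back: the drawer comes out along its -x, roughly towards the robot.
- drawer (a joint): How far the drawer is out, m: 0 shut, 0.145 at its stop. Slides with about 2 N of friction and stays where it is left. It starts 10 to 40 mm ajar.
- drawer_pull (a point): Middle of the drawer's bar pull: a level round steel bar, 12 mm thick, 110 mm long (along the unit's own y), 104 mm above the bench, its axis 40 mm in front of the drawer front; posts at its two ends, clear between. The drawer front is 15 mm thick, its top edge 124 mm above the bench. The point moves with the drawer.
- lid (a joint): Lid angle, rad: 0 shut (level), 0.785 is 45 degrees, stop 1.7. Hinged at its far edge along the unit's own y: the near edge rises and swings towards the unit. Lid shut, the bar lies 80 mm before the hinge line (along the unit's -x) and 43 mm above it. Weight and a weak spring shut it; 1 to 3 N up at the bar holds it. The round bar can turn between fingers pinching it across: the hand can stay pointing down.
- lid_bar: Grip bar on the lid of the dark sheet-steel fastener box, 116 mm deep, 150 mm wide, built into the drawer just behind its front (hidden while shut). Round steel, 11 mm thick, 80 mm long along its own y, clear between end posts. Origin: its middle, 38 mm over the lid's top; lid shut: 116 mm above the bench, 42 mm behind the drawer front's inner face, 97 mm behind the pull. Turns with the lid.
- knob_unit: The other wooden unit, 220 mm deep, 180 mm wide, 150 mm high, with three shallow drawer fronts and round wooden knobs; fixed, not part of the job. The two units swap sides. Origin: on the bench, under the middle of its front edge.
- mug: Bystander: white mug, 80 mm across, 95 mm high. Origin: centre of its underside.
- carton: Bystander: open cardboard carton of screws, 120 x 90 x 70 mm. Origin: centre of its underside.
- screwdriver: Bystander: screwdriver lying on the bench, about 200 mm long.
- pen: Bystander: red pen lying on the bench, 130 mm long, 12 mm thick.
- glue: Bystander: white glue bottle, 48 mm across, 120 mm high, standing on the bench 60 to 120 mm in front of the knob unit. Origin: centre of its underside.
- offcut: Bystander: wooden offcut, 140 x 50 x 28 mm, lying across the top of the task's unit, 110 to 130 mm behind its front. Origin: centre of its underside.
- tape: Bystander: black tape measure, 70 x 35 x 62 mm, on top of the knob unit. Origin: centre of its underside.

How it is judged:
On the way, in this order (a step that is already met when the one before it is completed fails the run):
1. the drawer is drawn right out (at least 132 of its 145 mm) (value of joint drawer above 0.132 m), for 0.2 s.
2. then the lid is lifted by its bar (value of joint lid above 0.3 rad and contact force between the fingers and lid_bar above 0.3 N), for 0.1 s.
At the end, for the whole second after the job is handed in: The lid stands at 45 degrees, give or take 8 (0.645 to 0.925 rad), still, held by the gripper's fingers on its bar (more than 0.5 N between them); the drawer is still out by at least 120 of its 145 mm; every bystander is within 30 mm of where it was (value of joint drawer above 0.12 m and value of joint lid between 0.645 and 0.925 rad and velocity of joint lid between -0.1 and 0.1 rad/s and contact force between the fingers and lid_bar above 0.5 N); the arm keeps its last pose, push and grip.
It fails at once if a bystander was moved by more than 30 mm (distance of any of mug, carton, screwdriver, pen, glue, offcut, tape from where it was at the start of the episode above 0.03 m).
It also fails if it takes over 48 s, if anything falls off the work surface, if the arm or the gripper's body presses on something with over 40 N, if the wrist force passes 120 N, or if a joint passes its speed limit or range.

### The arm

A 7-joint arm with a two-finger parallel gripper is mounted at the origin on the work surface. World frame = base frame: x ahead of the robot, y to its left, z up, the work surface at z = 0. Lengths are in m, angles in rad, forces in N, time in s.
With the tool pointing down it reaches from about 0.35 to 0.9 m from the base axis. Payload 8.1 kg.
Tool frame: the origin (TCP) lies on the centre line of the jaws, within the pads' length; the fingertips stand 17 mm ahead of it and the grasp point (between the pads) lies 2 mm behind it; z points along the fingers, y is the direction in which the jaws open and shut (so a half turn about z gives the same grasp; the last joint's range is limited). The gripper opens to 92 mm and grips with 3 to 60 N. Pads are 19 mm wide; open, the fingers measure 130 mm over their backs; the gripper's body (75 mm by 190 mm) begins 47 mm behind the grasp point.
Start: joints at [-1.389, 0.434, 0.025, 1.573, -0.012, 1.134, -0.075], TCP at [0.176, 0.6, 0.244] pointing down, gripper open.
Joint ranges: [-2.62, 2.62], [-0.44, 2.09], [-1.27, 1.32], [0.08, 2.57], [-1.32, 4.46], [0.12, 2], [-2.74, 2.74]. Speed limits (rad/s): [2.22, 2.22, 3.01, 3.01, 3.14, 3.14, 3.14].

### API

Orientations are given as a rotation vector (axis times angle).
In Python, from cell import arm gives the robot as it stands.
- The arm moves only by the shell command python3 -m creep 'ROWS' [FORCE]. ROWS is JSON, a list that holds one entry, the list of rows, each a list of 7 numbers: the shift along the world's x, y, z in cm, then the turn, a rotation vector about the world's x, y, z in degrees, then the opening, from -1 (shut) to 1 (fully open), so that 0 is half open. In form: [[[tx, ty, tz, ax, ay, az, jaw], ...]]. A call has 1 to 5 rows; each row is the pose to reach, as a shift and turn from the pose commanded when the call began; what a row does not reach only later rows make up. A row lasts 1/10 s, in which the tool goes at most 50 mm and 8.59 degrees, less where a joint would pass 70% of its speed; a pose out of reach is approached as far as the arm can. A call with a gripper value outside its range is refused whole. The fingers move at their own pace and stop on an object; FORCE is the grip in N (left out, the last holds). Time passes only in rows, so rows that repeat a pose let the fingers close. It gives the time, the measured TCP pose, the force and the opening at its end, in the units of the state.
- arm.observe(): the state, without advancing time (a new reading comes with each control period).
- arm.get_image(name): name is "scene" or "side" or "wrist"; returns the picture (420x560x3 uint8, red, green, blue); there is no depth.
- arm.camera_model(name): a dict with "vfov" (degrees; the focal length in pixels is half the picture's height over the tangent of half this angle, whatever the lens; pixels are square), "cx", "cy" (the principal point, pixels), "cam_to_world" (4x4, takes a point from camera to world coordinates); the wrist camera has in their place "T_tool_cam" (4x4, takes a point from camera to tool coordinates, whose origin is the TCP and whose axes are the flange's). Camera axes: x right, y down, z forward; pixel columns grow to the right and rows downward; lengths in m; the calibration is good to about 2 mm. A picture is of the moment at which its call begins: read the wrist's pose just before it. camera_model takes no time and is no camera call.
- arm.sign_off(): hands the job in, once; it reports no verdict.
The state is a dict: "clock": time; "joints": joint angles; "dq": joint speeds; "joint_efforts": joint torques, N m; "position": TCP position; "ee_rot": TCP orientation; "force": force on the tool from outside, world axes, zero at the start; "ft_torque": the same for the moment, N m; "width": opening from 0.0 (shut) to 1.0 (fully open).
Only numpy, scipy, OpenCV 4.12 (cv2) and the standard library are available. Lean on these libraries where they do the work, as an engineer would, in place of code of your own. Each camera call takes 0.05 s, during which the arm holds its last target.

## Working session

There is one attempt and no reset: what is moved stays moved. The work goes in short steps, Python scripts to look and compute and a shell command to move; the robot and the scene stay as the last step left them, time stands still between calls to the robot, and variables do not carry over. Pictures are saved under pics/ and viewed, and the job is handed in when it is done.

```bash
ls; mkdir -p pics; python3 - <<'E'
from cell import arm
import cv2,numpy as np
s=arm.observe();print(s)
for n in ["scene","side","wrist"]:
    cv2.imwrite(f"pics/{n}0.png",arm.get_image(n)[:,:,::-1])
    print(n,{k:(np.round(v,4).tolist() if not isinstance(v,str) else v) for k,v in arm.camera_model(n).items()})
E
```

```text
pics
{'clock': 0.0, 'joints': array([-1.38858318,  0.43520259,  0.02496361,  1.57409438, -0.01158766,
        1.13396886, -0.07513634]), 'dq': array([-3.26585135e-04,  2.42277051e-05,  1.18231495e-04, -3.15861682e-04,
       -1.14007534e-04,  2.98130070e-04, -9.26604377e-04]), 'joint_efforts': array([ 5.04567215e-04, -6.67849731e+01,  9.84667428e-01, -3.14452851e+01,
       -6.05703495e-02,  4.31247451e-02,  1.77959864e-04]), 'position': array([0.17552875, 0.59935184, 0.24295855]), 'ee_rot': array([-4.46006267e-01, -3.10969923e+00,  2.39817379e-03]), 'force': array([-0.05633282,  0.15745389, -0.48909608]), 'ft_torque': array([-0.0436075 , -0.01885738, -0.02562744]), 'width': 1.0014558862208272}
scene {'vfov': 52.0979, 'cx': 277.2289, 'cy': 208.5036, 'cam_to_world': [[-0.7683, 0.5595, -0.3108, 0.9917], [0.6401, 0.6689, -0.3779, 0.4805], [-0.0036, -0.4893, -0.8721, 1.1723], [0.0, 0.0, 0.0, 1.0]]}
side {'vfov': 43.062, 'cx': 279.7452, 'cy': 212.8031, 'cam_to_world': [[0.7941, -0.348, 0.4983, -0.2208], [-0.6077, -0.4681, 0.6416, -1.0252], [0.01, -0.8123, -0.5832, 1.0411], [0.0, 0.0, 0.0, 1.0]]}
wrist {'vfov': 68.361, 'cx': 276.872, 'cy': 208.4404, 'T_tool_cam': [[-0.0008, -0.9643, -0.2649, 0.0712], [1.0, -0.0005, -0.001, -0.0008], [0.0009, -0.2649, 0.9643, -0.1413], [0.0, 0.0, 0.0, 1.0]]}
```

View pics/scene0.png

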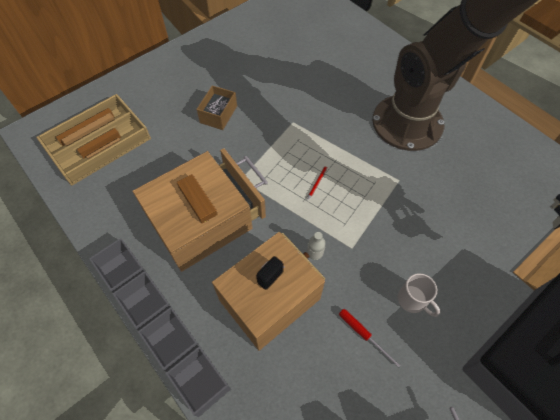

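View pics/side0.png

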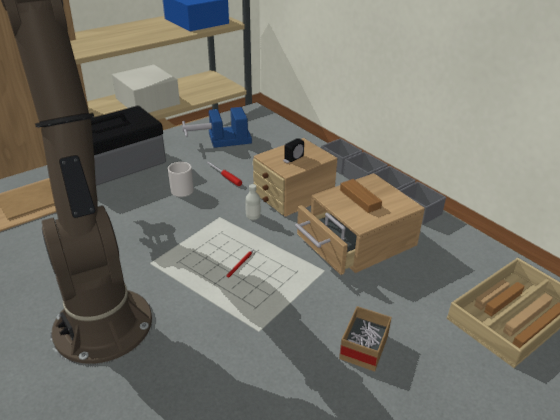

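View pics/wrist0.png

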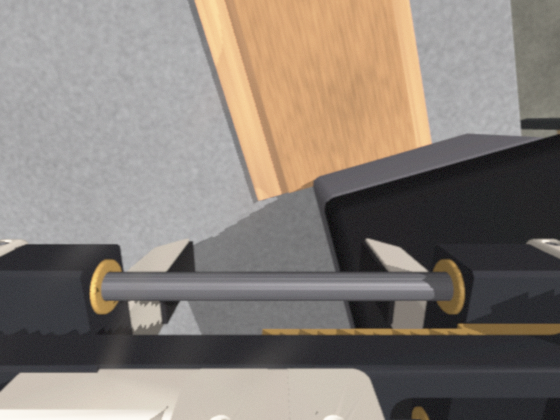

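The scene view shows the task unit around (200,210), its pull near (248,172), and the offcut on top. The side view shows the pull near (311,233) and the lid bar near (335,225). I'll zoom in to get exact pixels.

```bash
python3 - <<'E'
import cv2
a=cv2.imread("pics/scene0.png")[140:230,205:325];b=cv2.imread("pics/side0.png")[190:280,275:395]
for n,i in(("za",a),("zb",b)): cv2.imwrite(f"pics/{n}.png",cv2.resize(i,None,fx=6,fy=6,interpolation=cv2.INTER_CUBIC))
E
```

```text
(no output)
```

View pics/za.png

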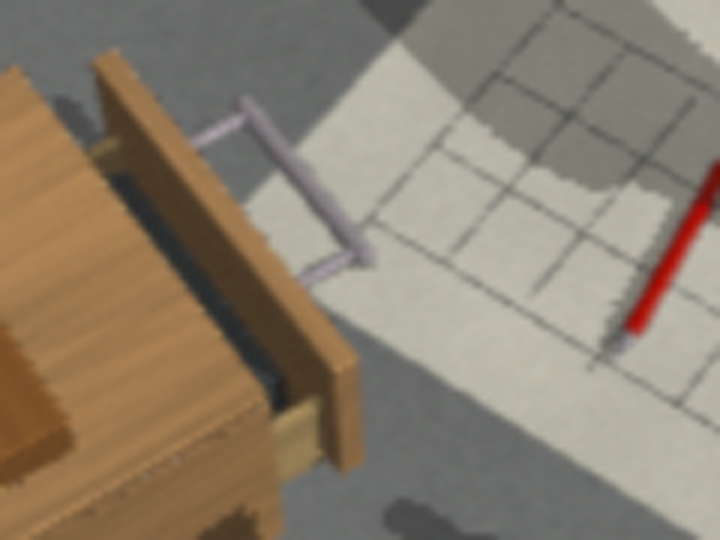

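View pics/zb.png

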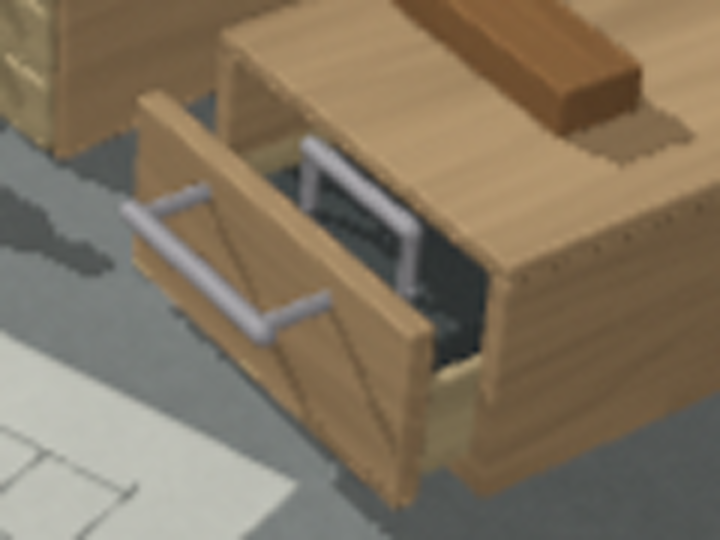

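```bash
cat > h.py <<'E'
import numpy as np
from cell import arm
from scipy.spatial.transform import Rotation as R
def M(n,s=None):
    m=arm.camera_model(n)
    if n=="wrist":
        T=np.eye(4);T[:3,:3]=R.from_rotvec(s["ee_rot"]).as_matrix();T[:3,3]=s["position"];T=T@np.array(m["T_tool_cam"])
    else: T=np.array(m["cam_to_world"])
    return T,210/np.tan(np.radians(m["vfov"])/2),m["cx"],m["cy"]
def ray(c,u,v):
    T,f,cx,cy=c; d=T[:3,:3]@np.array([(u-cx)/f,(v-cy)/f,1]);return T[:3,3],d/np.linalg.norm(d)
def tri(r1,r2):
    (p,d),(q,e)=r1,r2
    t=np.linalg.lstsq(np.c_[d,-e],q-p,rcond=None)[0]
    a,b=p+t[0]*d,q+t[1]*e
    return (a+b)/2,np.linalg.norm(a-b)
def plane(r,z): return r[0]+r[1]*(z-r[0][2])/r[1][2]
def proj(c,P):
    T,f,cx,cy=c; p=T[:3,:3].T@(np.array(P)-T[:3,3]);return f*p[0]/p[2]+cx,f*p[1]/p[2]+cy
E
python3 - <<'E'
from h import *
S=M("scene");D=M("side");np.set_printoptions(precision=4,suppress=True)
A=(246.2,157.5);B=(265.5,183);C=(296.7,225.2);E=(319.2,245)
a,e1=tri(ray(S,*A),ray(D,*E));b,e2=tri(ray(S,*B),ray(D,*C));print(a,e1,b,e2,np.linalg.norm(a-b),(a+b)/2)
d=b-a;print("axis deg",np.degrees(np.arctan2(d[1],d[0])))
for z in(.104,):print(plane(ray(D,*E),z),plane(ray(D,*C),z),plane(ray(S,*A),z),plane(ray(S,*B),z))
# lid bar
p=[plane(ray(D,275+x/6,190+y/6),.116) for x,y in((308,148),(413,228))];print("lid",p,(p[0]+p[1])/2)
E
```

```text
[ 0.5716 -0.1817  0.105 ] 0.005062211923321212 [ 0.5823 -0.0719  0.1029] 0.0011613758658825636 0.11036680411625235 [ 0.5769 -0.1268  0.104 ]
axis deg 84.41517589252811
[ 0.5746 -0.1822  0.104 ] [ 0.5818 -0.0733  0.104 ] [ 0.5693 -0.1806  0.104 ] [ 0.5823 -0.0709  0.104 ]
lid [array([ 0.6748, -0.0976,  0.116 ]), array([ 0.6718, -0.1768,  0.116 ])] [ 0.6733 -0.1372  0.116 ]
```

```bash
python3 -m creep '[[[2.3,-4.2,0,0,0,-4.5,1],[4.6,-8.4,0,0,0,-9,1],[6.9,-12.6,0,0,0,-13.5,0.5],[9.2,-16.8,0,0,0,-18,0],[11.5,-21,0,0,0,-22.5,-0.48]]]' 20
python3 -m creep '[[[2.3,-4.2,0,0,0,-4.5,-0.48],[4.6,-8.4,0,0,0,-9,-0.48],[6.9,-12.6,0,0,0,-13.5,-0.48],[9.2,-16.8,0,0,0,-18,-0.48],[11.5,-21,0,0,0,-22.5,-0.48]]]'
python3 -m creep '[[[2.3,-4.2,0,0,0,-4.5,-0.48],[4.6,-8.4,0,0,0,-9,-0.48],[6.9,-12.6,0,0,0,-13.5,-0.48],[9.2,-16.8,-1,0,0,-18,-0.48],[11.5,-21,-2,0,0,-22.5,-0.48]]]'
```

```text
clock: 0.65
position: [0.2912, 0.3879, 0.2436]
ee_rot: [-1.049, -2.961, 0.0]
force: [0.7, -0.1, -0.5]
width: 0.788
clock: 1.15
position: [0.4061, 0.178, 0.2439]
ee_rot: [-1.606, -2.7, -0.001]
force: [0.9, 1.1, -0.2]
width: 0.349
clock: 1.65
position: [0.5214, -0.0318, 0.2237]
ee_rot: [2.101, 2.335, 0.002]
force: [0.6, 1.0, -0.4]
width: 0.261
```

```bash
python3 -m creep '[[[2.8,-4.7,-1,0,0,-6,-0.48],[5.6,-9.5,-3,0,0,-11.6,-0.48],[5.6,-9.5,-3,0,0,-11.6,-0.48]]]'
python3 - <<'E'
from h import *
import cv2
s=arm.observe();print(s["position"],s["ee_rot"].tolist())
cv2.imwrite("pics/w1.png",arm.get_image("wrist")[:,:,::-1])
c=M("wrist",s);print([proj(c,p) for p in([.5716,-.1817,.104],[.5823,-.0719,.104],[.577,-.127,.104])])
E
```

```text
clock: 1.95
position: [0.5772, -0.1304, 0.1922]
ee_rot: [2.331, 2.103, -0.005]
force: [0.6, 1.1, -0.2]
width: 0.26
[ 0.57717336 -0.13036802  0.19219516] [2.331353209355693, 2.1032768569180664, -0.0045033350788041306]
[(np.float64(276.94431844004504), np.float64(277.0883732969634)), (np.float64(275.98258593245833), np.float64(139.5708554305439)), (np.float64(276.5844721539155), np.float64(212.83868904333968))]
```

View pics/w1.png

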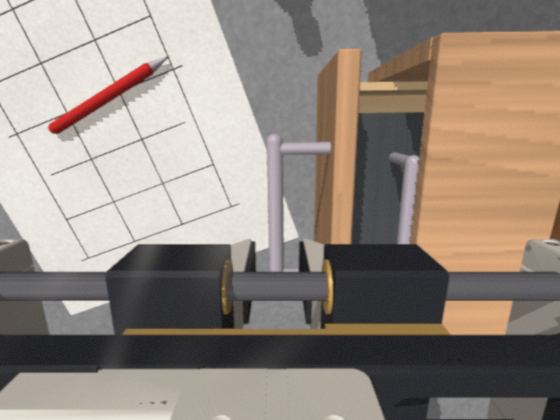

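The wrist view has the pull at column 275, centred between the jaws (242–308), with its end at (275,140) as predicted. Next I descend.

```bash
python3 -m creep '[[[0,0.3,-2.5,0,0,0,-0.48],[0,0.3,-5,0,0,0,-0.48],[0,0.3,-7,0,0,0,-0.48],[0,0.3,-8.6,0,0,0,-0.48],[0,0.3,-8.6,0,0,0,-0.48]]]'
python3 -m creep '[[[0,0,0,0,0,0,-1],[0,0,0,0,0,0,-1],[0,0,0,0,0,0,-1]]]' 25
```

```text
clock: 2.5
position: [0.575, -0.1205, 0.1059]
ee_rot: [-2.319, -2.114, 0.003]
force: [-0.4, 0.0, 0.3]
width: 0.266
clock: 2.8
position: [0.5771, -0.1219, 0.1088]
ee_rot: [2.323, 2.114, 0.002]
force: [-1.6, 0.0, 3.0]
width: 0.122
```

The opening is 11 mm, so the pull is gripped. Now I pull along the unit's −x.

```bash
python3 -m creep '[[[-1,0.1,0,0,0,0,-1],[-2.5,0.25,0,0,0,0,-1],[-4.5,0.45,0,0,0,0,-1],[-6.5,0.65,0,0,0,0,-1],[-8.5,0.85,0,0,0,0,-1]]]'
python3 -m creep '[[[-0.7,0.07,0,0,0,0,-1],[-1.4,0.14,0,0,0,0,-1],[-1.4,0.14,0,0,0,0,-1]]]'
```

```text
clock: 3.3
position: [0.4921, -0.1142, 0.1088]
ee_rot: [2.322, 2.112, 0.003]
force: [1.7, -2.4, 4.5]
width: 0.12
clock: 3.6
position: [0.4773, -0.1128, 0.1087]
ee_rot: [2.324, 2.112, 0.002]
force: [-2.5, -2.3, 10.9]
width: 0.122
```

```bash
python3 -m creep '[[[-0.4,0.04,0,0,0,0,-1],[-0.8,0.08,0,0,0,0,-1],[-0.8,0.08,0,0,0,0,-1]]]'
python3 -m creep '[[[-0.4,0.04,0,0,0,0,-1],[-0.8,0.08,0,0,0,0,-1],[-0.8,0.08,0,0,0,0,-1]]]'
```

```text
clock: 3.9
position: [0.4702, -0.1122, 0.1087]
ee_rot: [2.323, 2.112, 0.002]
force: [-1.0, -2.1, 11.3]
width: 0.12
clock: 4.2
position: [0.469, -0.1121, 0.109]
ee_rot: [2.313, 2.106, 0.011]
force: [25.3, -5.8, -23.5]
width: 0.116
```

```bash
python3 -m creep '[[[0.6,-0.06,0,0,0,0,-1],[0.6,-0.06,0,0,0,0,-0.7],[0.6,-0.06,0,0,0,0,-0.48],[0.6,-0.06,0,0,0,0,-0.48]]]'
python3 -m creep '[[[0,0,2.5,0,0,0,-0.48],[0,0,6,0,0,0,-0.48],[0,0,10,0,0,0,-0.48],[4,-0.4,12,0,0,0,-0.48],[4,-0.4,12,0,0,0,-0.48]]]'
python3 - <<'E'
from h import *
import cv2
s=arm.observe();print(s["position"],s["ee_rot"].tolist())
cv2.imwrite("pics/w2.png",arm.get_image("wrist")[:,:,::-1])
cv2.imwrite("pics/side2.png",arm.get_image("side")[:,:,::-1])
cv2.imwrite("pics/scene2.png",arm.get_image("scene")[:,:,::-1])
E
```

```text
clock: 4.6
position: [0.4668, -0.1109, 0.1075]
ee_rot: [-2.323, -2.113, 0.001]
force: [-0.7, -0.6, -0.2]
width: 0.247
clock: 5.1
position: [0.5126, -0.115, 0.2309]
ee_rot: [2.318, 2.113, 0.008]
force: [0.5, 0.2, -0.6]
width: 0.262
[ 0.51255102 -0.11498228  0.23087581] [2.317538432152397, 2.1126633098628673, 0.008344553316564876]
```

View pics/w2.png

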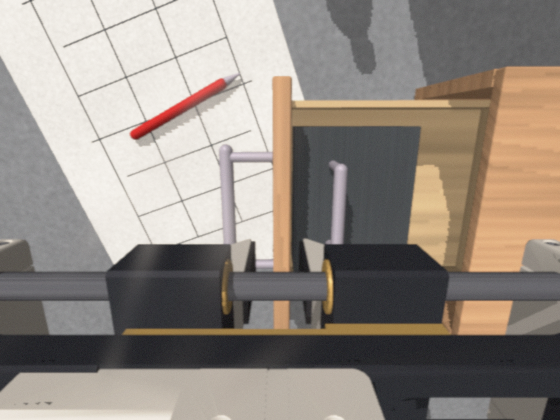

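View pics/side2.png

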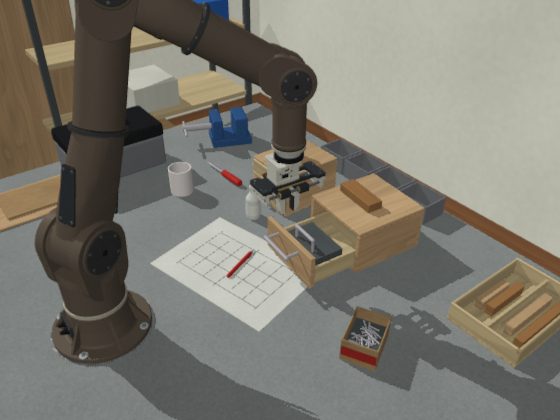

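View pics/scene2.png

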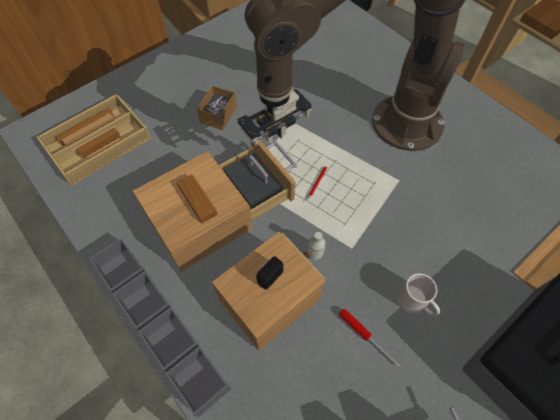

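The drawer is out. The wrist view shows the pull at column 227 and the lid bar at column 340, with its near end at (340,168). I'll zoom the fixed views to get the bar's ends.

```bash
python3 - <<'E'
import cv2
a=cv2.imread("pics/scene2.png")[135:215,225:305];b=cv2.imread("pics/side2.png")[205:285,255:335]
cv2.imwrite("pics/z2.png",cv2.resize(cv2.hconcat([a,b]),None,fx=5,fy=5,interpolation=cv2.INTER_CUBIC))
E
```

```text
(no output)
```

View pics/z2.png

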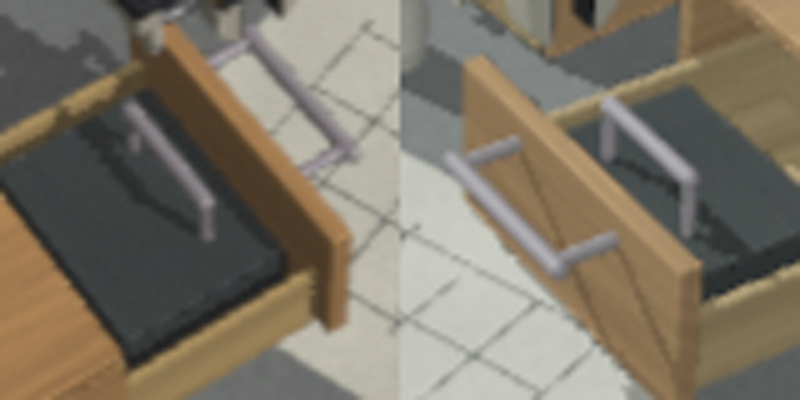

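```bash
python3 - <<'E'
from h import *
S=M("scene");D=M("side");np.set_printoptions(precision=4,suppress=True)
s=arm.observe();W=M("wrist",s)
a,e=tri(ray(S,251.2,156.4),ray(D,313,240.6));b,f=tri(ray(S,266.8,175.6),ray(D,296.4,226))
print(a,e,b,f,(a+b)/2,np.linalg.norm(a-b))
print("W+S",tri(ray(W,340,170),ray(S,266.8,175.6)),"W+D",tri(ray(W,340,170),ray(D,296.4,226)))
print("wrist plane",plane(ray(W,340,170),.116),plane(ray(W,338.5,235),.116))
y=R.from_rotvec(s["ee_rot"]).as_matrix();print(y, s["position"])
E
```

```text
[ 0.5614 -0.1675  0.1165] 0.0033736728764623444 [ 0.5685 -0.0847  0.1141] 0.004158109425809949 [ 0.5649 -0.1261  0.1153] 0.08309552794974988
W+S (array([ 0.5629, -0.0885,  0.1043]), np.float64(0.00018867884985191373)) W+D (array([ 0.5637, -0.0882,  0.1171]), np.float64(0.007281045384096969))
wrist plane [ 0.5607 -0.0865  0.116 ] [ 0.5571 -0.1429  0.116 ]
[[ 0.0945  0.9955 -0.002 ]
 [ 0.9955 -0.0945  0.0003]
 [ 0.0001 -0.002  -1.    ]] [ 0.5066 -0.115   0.2269]
```

All views agree once the arm's settling is allowed for. The bar middle is about (0.565, −0.126, 0.1155). I move above it, then check.

```bash
python3 -m creep '[[[3,-0.6,0,0,0,0,-0.48],[5.8,-1.1,-3,0,0,0,-0.48],[5.8,-1.1,-5,0,0,0,-0.48],[5.8,-1.1,-5,0,0,0,-0.48],[5.8,-1.1,-5,0,0,0,-0.48]]]'
python3 - <<'E'
from h import *
import cv2
s=arm.observe();print(s["position"],s["ee_rot"].tolist())
cv2.imwrite("pics/w3.png",arm.get_image("wrist")[:,:,::-1])
W=M("wrist",s);
for v in (150,230): print([plane(ray(W,u,v),.116) for u in (270,280)])
E
```

```text
clock: 5.75
position: [0.5641, -0.1264, 0.1772]
ee_rot: [-2.324, -2.111, 0.003]
force: [0.5, -0.7, 0.2]
width: 0.256
[ 0.56407366 -0.12636117  0.17722573] [-2.3235038458017647, -2.111457157275034, 0.0029464243840079465]
[array([ 0.56441949, -0.07241875,  0.116     ]), array([ 0.57084793, -0.07303813,  0.116     ])]
[array([ 0.5588436 , -0.12678078,  0.116     ]), array([ 0.56574019, -0.12743955,  0.116     ])]
```

View pics/w3.png

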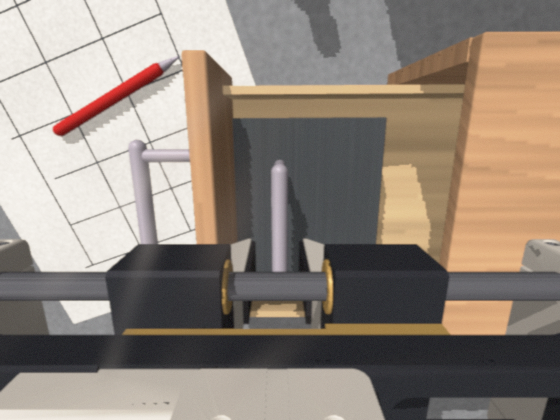

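The lid bar is at column 279, centred between the jaws (245–312). I descend 5.8 cm and close gently.

```bash
python3 -m creep '[[[0.1,0,-1.5,0,0,0,-0.48],[0.1,0,-3.5,0,0,0,-0.48],[0.1,0,-5,0,0,0,-0.48],[0.1,0,-5.8,0,0,0,-0.48],[0.1,0,-5.8,0,0,0,-0.48]]]'
python3 -m creep '[[[0,0,0,0,0,0,-1],[0,0,0,0,0,0,-1],[0,0,0,0,0,0,-1]]]' 20
```

```text
clock: 6.3
position: [0.5659, -0.1261, 0.1188]
ee_rot: [-2.323, -2.113, 0.002]
force: [-0.3, -0.2, 0.3]
width: 0.261
clock: 6.6
position: [0.5668, -0.1265, 0.1203]
ee_rot: [2.324, 2.113, 0.001]
force: [-0.9, -1.0, 0.6]
width: 0.112
```

```bash
python3 -m creep '[[[0.37,-0.04,0.61,0,0,0,-1],[0.77,-0.08,1.2,0,0,0,-1],[1.23,-0.12,1.75,0,0,0,-1],[1.72,-0.17,2.26,0,0,0,-1],[2.26,-0.22,2.73,0,0,0,-1]]]'
```

```text
clock: 7.1
position: [0.5896, -0.1285, 0.1475]
ee_rot: [-2.324, -2.114, 0.0]
force: [-1.4, -0.9, -4.0]
width: 0.112
```

```bash
python3 -m creep '[[[0.57,-0.06,0.43,0,0,0,-1],[1.17,-0.12,0.82,0,0,0,-1],[1.8,-0.18,1.15,0,0,0,-1],[2.45,-0.24,1.43,0,0,0,-1],[3.13,-0.31,1.67,0,0,0,-1]]]'
python3 -m creep '[[[0,0,0,0,0,0,-1],[0,0,0,0,0,0,-1],[0,0,0,0,0,0,-1]]]'
python3 - <<'E'
from h import *
import cv2
s=arm.observe();print(s["position"],s["force"],s["width"])
for n in("wrist","side","scene"):cv2.imwrite(f"pics/{n}4.png",arm.get_image(n)[:,:,::-1])
a=cv2.imread("pics/scene4.png")[115:215,205:325];b=cv2.imread("pics/side4.png")[180:280,255:375]
cv2.imwrite("pics/z4.png",cv2.resize(cv2.vconcat([a,b]),None,fx=3,fy=3,interpolation=cv2.INTER_CUBIC))
E
```

```text
clock: 7.6
position: [0.621, -0.1314, 0.1638]
ee_rot: [-2.324, -2.114, 0.0]
force: [-1.6, -0.5, -4.1]
width: 0.114
clock: 7.9
position: [0.6206, -0.1314, 0.1634]
ee_rot: [2.324, 2.114, 0.0]
force: [1.3, 0.0, -8.0]
width: 0.115
[ 0.620627   -0.13136304  0.16341544] [ 1.27833277  0.04035908 -8.03195843] 0.11526279022378677
```

View pics/z4.png

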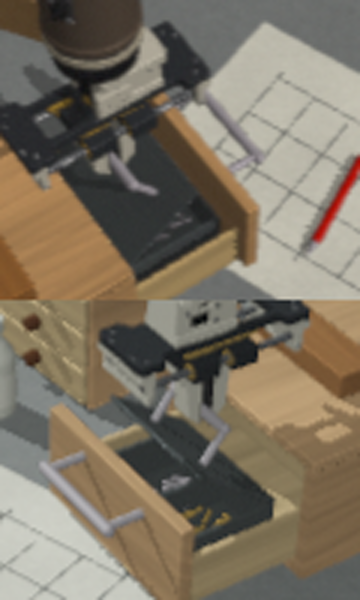

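View pics/wrist4.png

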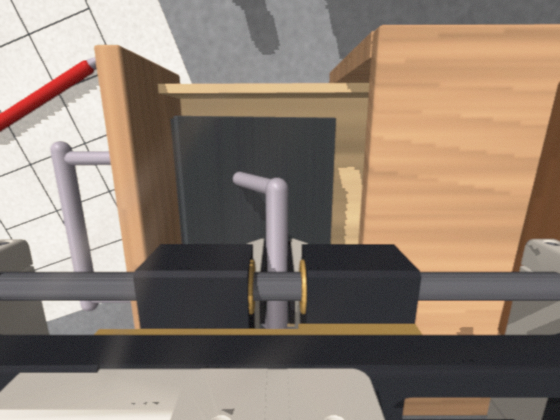

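View pics/scene4.png

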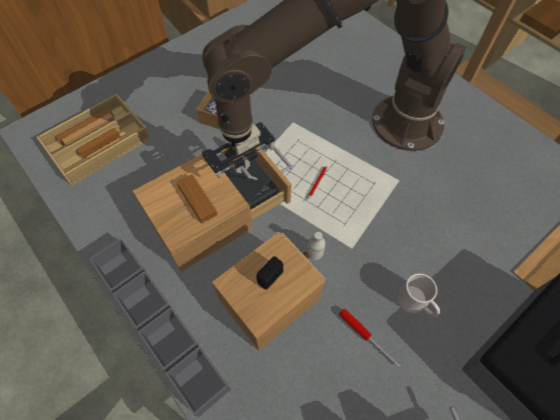

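The lid is raised and held in the fingers, and the other objects look unmoved. I'll quantify the drawer travel and the lid angle.

```bash
python3 - <<'E'
from h import *
import cv2
np.set_printoptions(precision=4,suppress=True)
s=arm.observe();W=M("wrist",s);W3=list(W)
T=np.array(arm.camera_model("wrist")["T_tool_cam"])
def Wp(p,rv):
    X=np.eye(4);X[:3,:3]=R.from_rotvec(rv).as_matrix();X[:3,3]=p;return (X@T,)+W[1:]
W3=Wp([.5641,-.1264,.1772],[-2.3235,-2.1115,.0029])
ux=np.array([.995,-.098,0])
p3=plane(ray(W3,137,148),.104);p4=plane(ray(W,62,150),.104)
print("pull end before/after",p3,p4,"shift along x",(p4-p3)@ux)
# front top inner edge etc.: top-left corner of front
q3=plane(ray(W3,196,55),.124);q4=plane(ray(W,111,50),.124);print("front",(q4-q3)@ux,q3,q4)
for sh in (0,(p4-p3)@ux,(q4-q3)@ux):
    dx=(s["position"]-[.5668,-.1265,.1203])@ux-sh;dz=s["position"][2]-.1203
    print(sh,"lid deg",np.degrees(np.arctan2(.043+dz,.080-dx))-28.27, "radius",np.hypot(.043+dz,.08-dx))
# bar end/post base by wrist ray
r=ray(W,277,185);
e=plane(r,s["position"][2]-.0045);print("bar end",e)
# base of post: along vertical plane through unit x from e: e + 38mm at angle
yv=np.array([.098,.995,0]);o,d=ray(W,238,178);t=((e-o)@yv)/(d@yv);b=o+t*d;v=e-b
print("post vec along ux,z",v@ux,v[2],"tilt from vertical",np.degrees(np.arctan2(v@ux,v[2])))
E
```

```text
pull end before/after [ 0.4737 -0.0634  0.104 ] [ 0.4885 -0.0646  0.104 ] shift along x 0.014914304386769942
front 0.015034092971947691 [ 0.5279 -0.0142  0.124 ] [ 0.5429 -0.0155  0.124 ]
0 lid deg 44.91644389261408 radius 0.08997843712053476
0.014914304386769942 lid deg 36.30674288074525 radius 0.09536721179309443
0.015034092971947691 lid deg 36.24177930824915 radius 0.09541869857873363
bar end [ 0.6244 -0.0897  0.1589]
post vec along ux,z 0.021019613611026056 0.019268053463415258 tilt from vertical 47.48944283923896
```

```bash
python3 - <<'E'
import cv2,numpy as np
a=cv2.imread("pics/scene2.png");b=cv2.imread("pics/scene4.png")
P=cv2.imread("pics/scene0.png")
for n,(x0,y0,x1,y1) in dict(mug=(395,265,445,320),sd=(330,300,405,370),pen=(300,160,330,205),glue=(303,228,330,262),tape=(250,250,290,290),offcut=(172,170,220,225),carton=(190,80,240,130)).items():
    print(n,*[np.abs(P[y0:y1,x0:x1].astype(int)-q[y0:y1,x0:x1]).mean().round(1) for q in (a,b)])
E
```

```text
mug 1.9 3.2
sd 2.0 3.3
pen 17.1 19.2
glue 2.2 3.8
tape 1.9 2.8
offcut 2.1 4.6
carton 9.1 21.2
```

Both wrist-view cues put the drawer about 15 mm back in, which leaves roughly 130 mm out. The bar may also have slipped in the fingers. I'll measure the bar and lid directly.

```bash
python3 - <<'E'
import cv2
a=cv2.imread("pics/scene4.png")[145:205,225:305];b=cv2.imread("pics/side4.png")[205:285,260:360]
cv2.imwrite("pics/z5a.png",cv2.resize(a,None,fx=9,fy=9,interpolation=cv2.INTER_CUBIC))
cv2.imwrite("pics/z5b.png",cv2.resize(b,None,fx=7,fy=7,interpolation=cv2.INTER_CUBIC))
E
```

```text
(no output)
```

View pics/z5a.png

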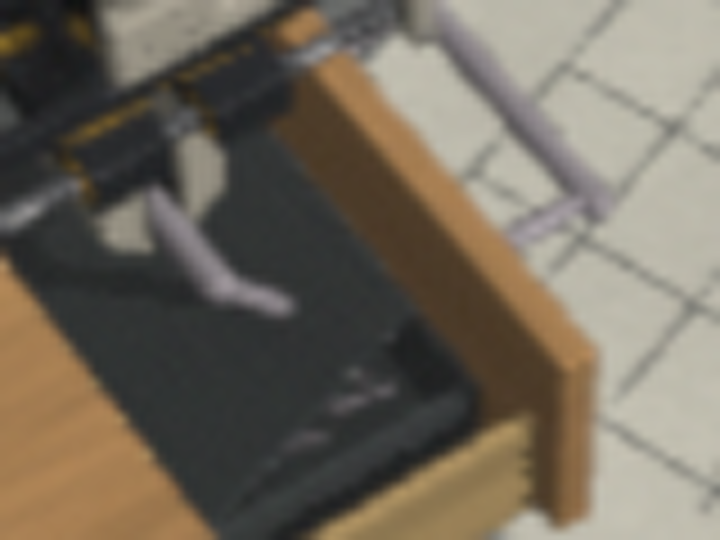

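View pics/z5b.png

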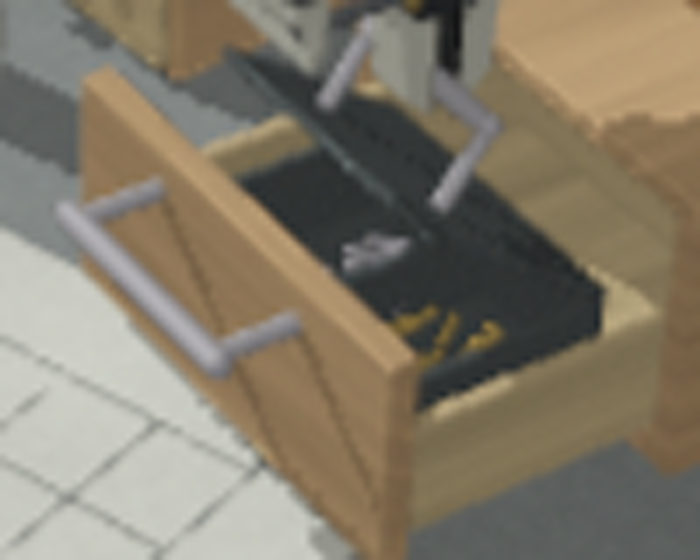

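```bash
python3 - <<'E'
from h import *
np.set_printoptions(precision=4,suppress=True)
S=M("scene");D=M("side");ux=np.array([.995,-.098,0]);uy=np.array([.098,.995,0])
t,e1=tri(ray(S,248.9,176.9),ray(D,312.4,208.6));b,e2=tri(ray(S,257.2,179.2),ray(D,306.4,219.6))
v=t-b;print("top",t,e1,"base",b,e2,np.linalg.norm(v),"ang",np.degrees(np.arctan2(v@ux,v[2])))
for pix,m,yy in (((330.4,223.1),(322.1,234.3),-.04),((312.4,208.6),(306.4,219.6),.04)):
    Y=(np.array([.565,-.126,0])@uy)+yy
    P=[]
    for q in(pix,m):
        o,d=ray(D,*q);P.append(o+d*(Y-o@uy)/(d@uy))
    v=P[0]-P[1];print("side/plane",P,np.linalg.norm(v),np.degrees(np.arctan2(v@ux,v[2])))
for q in((269.7,235),(291.1,257.1)):print("pull now",plane(ray(D,*q),.104))
for q in((255+50/5,205+158/5),(255+160/5,205+268/5)):print("pull at stop",plane(ray(D,*q),.104))
print("scene",plane(ray(S,291.7,167.8),.104),plane(ray(S,295.2,166),.104))
E
```

```text
top [ 0.6248 -0.0905  0.1551] 0.0005896285809188138 base [ 0.6022 -0.088   0.124 ] 0.005156166080664687 0.038505093973464445 ang 36.23507434938525
side/plane [array([ 0.6214, -0.1718,  0.1531]), array([ 0.5951, -0.1692,  0.1241])] 0.03919904331986756 42.3267731298653
side/plane [array([ 0.6234, -0.0916,  0.1563]), array([ 0.6041, -0.0897,  0.1242])] 0.03746683310953842 31.155197784340032
pull now [ 0.4908 -0.0634  0.104 ]
pull now [ 0.4796 -0.1759  0.104 ]
pull at stop [ 0.4758 -0.0614  0.104 ]
pull at stop [ 0.4668 -0.1741  0.104 ]
scene [ 0.4876 -0.0625  0.104 ] [ 0.4752 -0.0607  0.104 ]
```

Direct measurements give a lid angle of about 37°, the drawer out about 131 mm, and the bar slipped about 4 mm down the pads. With a firmer grip, raising the hand and easing it slightly back should raise the lid and draw the drawer out.

```bash
python3 -m creep '[[[0,0,0,0,0,0,-1],[-0.2,0.02,0.1,0,0,0,-1],[-0.2,0.02,0.3,0,0,0,-1],[-0.2,0.02,0.5,0,0,0,-1],[-0.2,0.02,0.5,0,0,0,-1]]]' 45
python3 - <<'E'
from h import *
import cv2
s=arm.observe();print(s["position"],s["force"],s["width"])
for n in("wrist","side","scene"):cv2.imwrite(f"pics/{n}6.png",arm.get_image(n)[:,:,::-1])
a=cv2.imread("pics/scene6.png")[145:205,225:305];b=cv2.imread("pics/side6.png")[205:285,260:360]
cv2.imwrite("pics/z6a.png",cv2.resize(a,None,fx=9,fy=9,interpolation=cv2.INTER_CUBIC))
cv2.imwrite("pics/z6b.png",cv2.resize(b,None,fx=7,fy=7,interpolation=cv2.INTER_CUBIC))
E
```

```text
clock: 8.55
position: [0.6179, -0.1312, 0.1684]
ee_rot: [-2.323, -2.113, 0.001]
force: [0.5, 0.1, -16.3]
width: 0.104
[ 0.61790352 -0.13115611  0.16836777] [  0.5151752    0.12200076 -16.26392807] 0.10409269094707835
```

View pics/z6a.png

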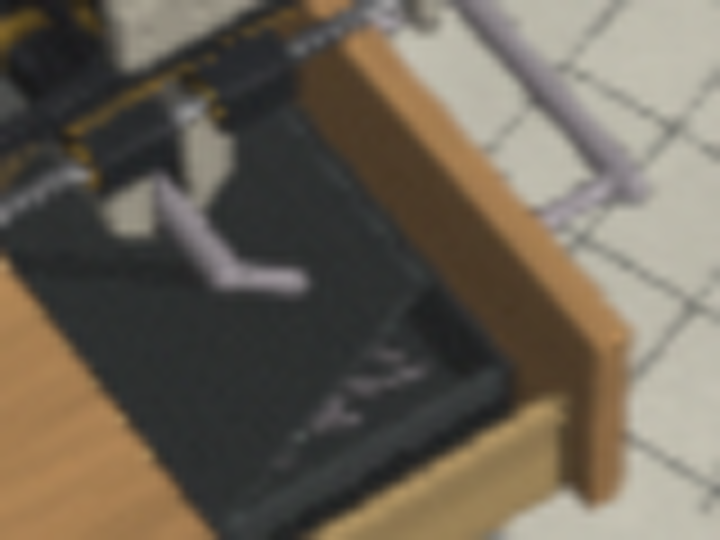

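View pics/z6b.png

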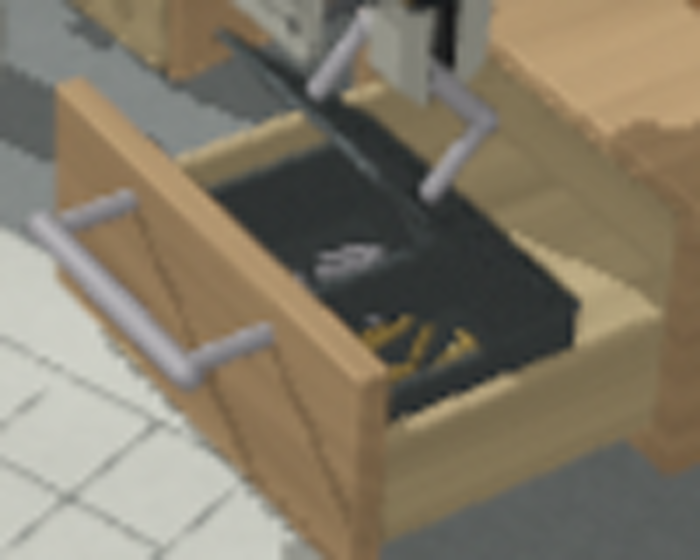

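View pics/wrist6.png

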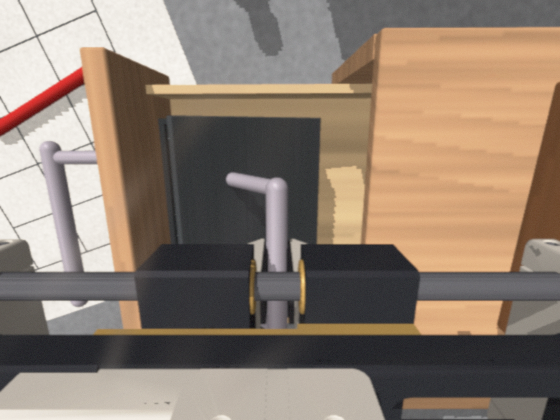

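```bash
python3 - <<'E'
from h import *
np.set_printoptions(precision=4,suppress=True)
S=M("scene");D=M("side");ux=np.array([.995,-.098,0]);uy=np.array([.098,.995,0])
t,e1=tri(ray(S,249.7,175.6),ray(D,312.4,207.9));b,e2=tri(ray(S,258.1,176.4),ray(D,305.4,217.4))
v=t-b;print("top",t,e1,"base",b,e2,np.linalg.norm(v),"ang",np.degrees(np.arctan2(v@ux,v[2])))
for pix,m,yy in (((330,222.1),(321.4,232.1),-.04),((312.4,207.9),(305.4,217.4),.04)):
    Y=(np.array([.565,-.126,0])@uy)+yy;P=[]
    for q in(pix,m):
        o,d=ray(D,*q);P.append(o+d*(Y-o@uy)/(d@uy))
    v=P[0]-P[1];print(P,np.linalg.norm(v),np.degrees(np.arctan2(v@ux,v[2])))
for q in((260+40/7,205+220/7),(260+188/7,205+375/7)):print("pull",plane(ray(D,*q),.104))
print(plane(ray(S,295,165.6),.104))
s=arm.observe();print(s["position"],s["force"],s["width"])
E
```

```text
top [ 0.6225 -0.0911  0.1588] 0.001647909766360339 base [ 0.5978 -0.0883  0.1341] 0.0048559269262057675 0.0351165593655223 ang 45.15397173455819
[array([ 0.6197, -0.1716,  0.1572]), array([ 0.5921, -0.1689,  0.1331])] 0.036731368247171124 48.94532458974642
[array([ 0.6233, -0.0915,  0.1588]), array([ 0.6002, -0.0893,  0.1336])] 0.03422858575140702 42.624434572868324
pull [ 0.4779 -0.062   0.104 ]
pull [ 0.4666 -0.1738  0.104 ]
[ 0.4747 -0.0622  0.104 ]
[ 0.6181 -0.1312  0.1685] [  0.6059   0.3374 -17.9766] 0.10352034623189713
```

All cues now agree on 42–47° with the drawer at its stop. I hold for a second to check that it stays still.

```bash
python3 -m creep '[[[0,0,0,0,0,0,-1],[0,0,0,0,0,0,-1],[0,0,0,0,0,0,-1],[0,0,0,0,0,0,-1],[0,0,0,0,0,0,-1]]]'
python3 -m creep '[[[0,0,0,0,0,0,-1],[0,0,0,0,0,0,-1],[0,0,0,0,0,0,-1],[0,0,0,0,0,0,-1],[0,0,0,0,0,0,-1]]]'
python3 - <<'E'
from h import *
import cv2
for n in("wrist","side","scene"):
    im=arm.get_image(n)[:,:,::-1];cv2.imwrite(f"pics/{n}7.png",im)
    d=np.abs(im.astype(int)-cv2.imread(f"pics/{n}6.png")).max(2);print(n,d.mean(),(d>40).sum())
a=cv2.imread("pics/side0.png");b=cv2.imread("pics/side7.png")
cv2.imwrite("pics/cmp.png",b)
E
```

```text
clock: 9.2
position: [0.6185, -0.1312, 0.1686]
ee_rot: [-2.324, -2.114, 0.0]
force: [2.1, 0.8, -20.2]
width: 0.102
clock: 9.7
position: [0.6185, -0.1312, 0.1686]
ee_rot: [-2.324, -2.114, -0.0]
force: [1.6, 1.8, -21.4]
width: 0.103
wrist 3.959230442176871 1758
side 0.9719005102040816 2
scene 1.275080782312925 4
```

View pics/cmp.png

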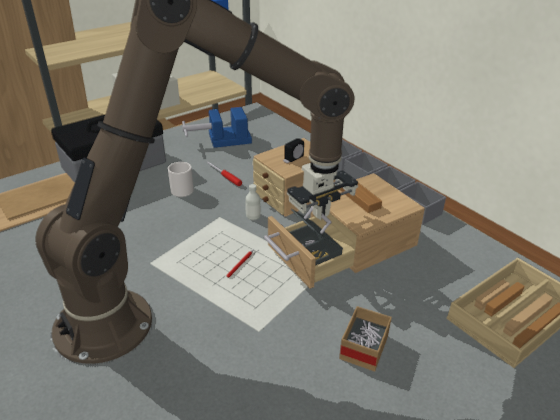

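It's still, but there is a vertical load of about 20 N from over-constraint at the drawer stop. I'll relieve it by about 1 mm.

```bash
python3 -m creep '[[[0.1,-0.01,0,0,0,0,-1],[0.1,-0.01,0,0,0,0,-1],[0.1,-0.01,0,0,0,0,-1],[0.1,-0.01,0,0,0,0,-1]]]'
python3 -m creep '[[[0,0,-0.1,0,0,0,-1],[0,0,-0.1,0,0,0,-1],[0,0,-0.1,0,0,0,-1],[0,0,-0.1,0,0,0,-1]]]'
```

```text
clock: 10.25
position: [0.6196, -0.1314, 0.1689]
ee_rot: [-2.324, -2.114, -0.0]
force: [0.8, 2.3, -16.3]
width: 0.106
clock: 10.65
position: [0.6199, -0.1314, 0.1684]
ee_rot: [2.323, 2.114, 0.001]
force: [-1.7, 4.2, -7.0]
width: 0.108
```

```bash
python3 -m creep '[[[0,0,0,0,0,0,-1],[0,0,0,0,0,0,-1],[0,0,0,0,0,0,-1],[0,0,0,0,0,0,-1],[0,0,0,0,0,0,-1]]]'
python3 -m creep '[[[0,0,0,0,0,0,-1],[0,0,0,0,0,0,-1],[0,0,0,0,0,0,-1],[0,0,0,0,0,0,-1],[0,0,0,0,0,0,-1]]]'
python3 - <<'E'
from h import *
import cv2
for n in("wrist","side","scene"):
    im=arm.get_image(n)[:,:,::-1];cv2.imwrite(f"pics/{n}8.png",im)
    d=np.abs(im.astype(int)-cv2.imread(f"pics/{n}7.png")).max(2);print(n,d.mean(),(d>40).sum())
a=cv2.imread("pics/scene8.png")[145:205,225:305];b=cv2.imread("pics/side8.png")[205:285,260:360]
a=cv2.resize(a,(560,420),interpolation=cv2.INTER_CUBIC)
cv2.imwrite("pics/z8b.png",cv2.resize(b,None,fx=7,fy=7,interpolation=cv2.INTER_CUBIC))
E
```

```text
clock: 11.15
position: [0.6198, -0.1314, 0.168]
ee_rot: [2.324, 2.114, 0.001]
force: [-1.3, 4.8, -5.9]
width: 0.105
clock: 11.65
position: [0.6197, -0.1314, 0.1679]
ee_rot: [2.324, 2.114, 0.001]
force: [-1.6, 4.8, -6.0]
width: 0.106
wrist 4.86171343537415 4493
side 1.2187755102040816 196
scene 1.4435544217687075 92
```

View pics/z8b.png

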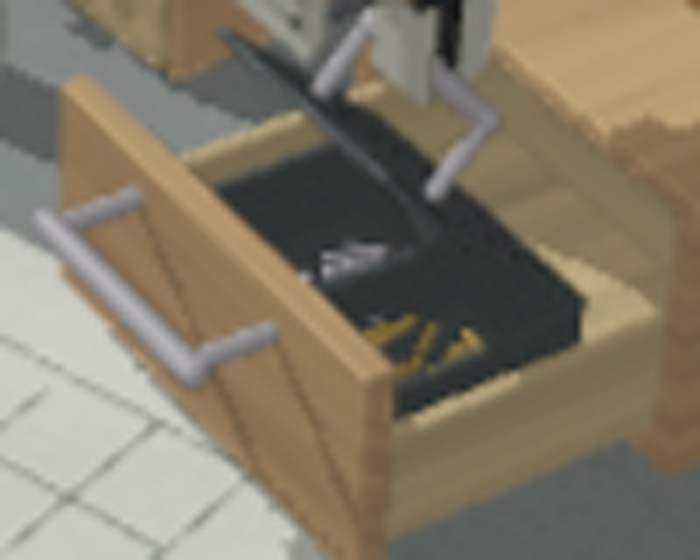

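View pics/scene8.png

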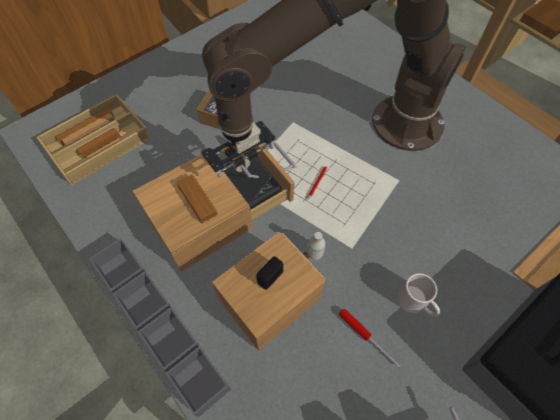

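```bash
python3 - <<'E'
from h import *
D=M("side");ux=np.array([.995,-.098,0]);uy=np.array([.098,.995,0])
for (a,b,c,d2),yy in (((491,121,433,192),-.04),((368,18,321,86),.04)):
    Y=np.array([.565,-.126,0])@uy+yy;P=[]
    for q in((a,b),(c,d2)):
        o,d=ray(D,260+q[0]/7,205+q[1]/7);P.append(o+d*(Y-o@uy)/(d@uy))
    v=P[0]-P[1];print(np.round(P[0],4),np.degrees(np.arctan2(v@ux,v[2])))
s=arm.observe();print(np.abs(s["dq"]).max(),s["force"])
arm.sign_off()
E
```

```text
[ 0.6203 -0.1716  0.1563] 46.63236361776671
[ 0.6238 -0.0916  0.1598] 40.02522161505826
0.0026063331791662116 [-2.3796021   4.56383954 -5.72871884]
the job is handed in; nothing more can be done
```

I drew the drawer out by its long bar pull to its stop, gripped the lid bar and lifted the lid to about 45°. I handed the job in at about 11.8 s with the lid still held; no verdict was reported.

**Mid-job correction:** during the first lift the bar slipped about 4 mm in the fingers. The drawer moved about 14 mm back in, leaving the lid at only about 36°. I raised the grip to 45 N, lifted a little more while easing back, and the drawer returned to its stop. I then moved the hand about 1 mm to cut a 21 N vertical load to about 6 N.

**Last checks:**
- **Lid angle:** the two ends of the bar read 46.6° and 40.0° in the side view. They disagree by a few degrees, but both lie within 37–53°.
- **Drawer:** about 2 mm in from its stop, judged by eye from the last side picture.
- **Hold:** the fingers were closed on the bar (about 10 mm opening), and the hand moved only 0.1 mm over the last half second.
- **Bystanders:** the mug, screwdriver, glue, tape and offcut matched the start picture. The pen and carton areas differed more, because the arm's shadow and the arm itself crossed them. By eye the pen was in place in the last scene picture and the carton in a side picture taken about 2 s before hand-in.

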